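Set out the relay bench: adapters to their outlines, test block pinned in its cradle

TASK

Lay the red-banded brass adapter lengthwise inside the red outline and the black-banded one inside the black outline. Seat the orange test block flat in the blue-walled cradle with its hole over the cradle's hole, then take the blue-headed pin from its black holder and push it fully home through both. Do not disturb the green glass insulator, and let go of everything at the end.

Things in the scene. Friction and masses are not known exactly. Their poses are not given: they have to be found in the camera images.
- adapter_red: brass banana plug adapter lying flat, 70 (x) x 22 x 22 mm high, 80 g: in the middle a red plastic band, 22 mm long and 22 mm square; beside it brass, ending in a thick socket collar at -x (17 mm diameter) and a thin plug at +x (9 mm). Origin: centre of its underside, under the band; x lengthwise, z up. Either end may point either way. Grip it across y on the band.
- adapter_black: brass banana plug adapter lying flat, 70 (x) x 22 x 22 mm high, 80 g: in the middle a black plastic band, 22 mm long and 22 mm square; beside it brass, ending in a thick socket collar at -x (17 mm diameter) and a thin plug at +x (9 mm). Origin: centre of its underside, under the band; x lengthwise, z up. Either end may point either way. Grip it across y on the band.
- test_block: orange block 80 (x) x 44 (y) x 40 mm high, 160 g, with a vertical through hole of 16 mm diameter, slightly chamfered, at x = -24 mm, y = 0; two small brass sockets on top at the +x end. Origin: centre of its underside; z up. Grip it across y at its middle, fingertips at least 13 mm above its underside to clear the cradle's walls.
- pin: pin 86 mm tall, 70 g: brass shank of 10 mm diameter with a tapered tip, blue round knob of 26 mm diameter from z = 52 to 86 mm. Origin: the tip's lowest point; z up. Starts upright in the pin holder, knob resting on its top; lift straight up over 55 mm to draw it out. Home in the block, the knob rests on the block's top and the tip is 12 mm below the block's underside, in the cradle's hole.
- pin_holder: fixed black holder on four rubber feet, 60 x 60 x 56 mm high, with a vertical through hole of 14 mm diameter in its middle in which the pin starts. Origin: centre of its underside on the bench; z up.
- pad_red: fixed white pad 104 (x) x 58 (y) x 3 mm high with a red rectangular outline painted on it, 86 x 40 mm inside its lines. Origin: centre of its underside on the bench (top face at z = 3 mm); x along the outline's long side, z up.
- pad_black: fixed white pad 104 (x) x 58 (y) x 3 mm high with a black rectangular outline painted on it, 86 x 40 mm inside its lines. Origin: centre of its underside on the bench (top face at z = 3 mm); x along the outline's long side, z up.
- cradle: fixed aluminium plate 112 (x) x 76 (y) x 16 mm high; on it blue walls up to 26 mm above the bench, leaning outward: 88 x 52 mm between them at the bottom, about 95 x 59 at the top. Vertical through hole of 26 mm diameter at x = -24 mm, y = 0. Origin: centre of its underside; z up. The seated block's underside is at z = 16 mm, its +x along the cradle's +x so that the holes meet.
- insulator: squat green glass insulator standing loose on the bench, 56 mm diameter, 48 mm high, 200 g; to be left alone. Origin: centre of its underside; z up.
Mind the look-alikes: they are no part of the job. What is shaped like the adapter_red but pink is not meant.

How it is judged:
By the outcome, as a careful person would: the job done as asked, in the order asked, and still so for the second after the job is handed in, with the robot touching nothing.
It also fails if it takes over 112 s, if anything falls off the work surface, if the arm or the gripper's body presses on something with over 40 N, if the wrist force passes 120 N, or if a joint passes its speed limit or range.

ROBOT

A 6-joint arm with a two-finger parallel gripper is mounted at the origin on the work surface. World frame = base frame: x ahead of the robot, y to its left, z up, the work surface at z = 0. Lengths are in m, angles in rad, forces in N, time in s.
With the tool pointing down it reaches from about 0.3 to 0.775 m from the base axis. Payload 14.6 kg.
Tool frame: the origin (TCP) lies at the very end of the fingers, on their centre line; the grasp point (between the pads) lies 19 mm behind it; z points along the fingers, y is the line along which they close (so a half turn about z gives the same grasp; the last joint's range is limited). The gripper opens to 94 mm and grips with 3 to 60 N. Pads are 16 mm wide; open, the fingers measure 119 mm over their backs; the gripper's body (75 mm by 177 mm) begins 78 mm behind the grasp point.
Start: joints at [-1.226, 0.3, 1.521, -0, 1.321, -0.067], TCP at [0.22, -0.504, 0.205] pointing down, gripper open.
Joint ranges: [-3.03, 3.03], [-0.79, 2.21], [0.23, 2.52], [-1.04, 4.18], [0, 3.07], [-2.55, 2.55]. Speed limits (rad/s): [2.22, 2.22, 2.57, 3.14, 3.14, 3.14].

INTERFACE

Orientations are given as a unit quaternion [w, x, y, z].
In Python, from plant import bot, read_camera, camera_model gives the robot as it stands. The module is installed in compiled form; this text tells all that it offers.
- The arm moves only by the tool apply_moves, never from a script. Its argument "series" is text: rows parted by semicolons, each of 7 numbers parted by spaces: the turn, a rotation vector about the tool's x, y, z in degrees, then the shift along the tool's x, y, z in m, then the closure, from -1 (fully open) to 1 (shut). A call has exactly 8 rows; each row shifts and turns the commanded pose from where the row before left it, along the tool's axes as they then stand; what a row does not reach is not made up. A row lasts 1/10 s, in which the tool goes at most 50 mm and 8.59 degrees, less where a joint would pass 70% of its speed; a pose out of reach is approached as far as the arm can. A call with a gripper value outside its range is refused whole. The fingers move at their own pace and stop on an object; "squeeze" is the grip in N (left out, the last holds). Time passes only in rows, so rows that do not move let the fingers close, or fill a call up. It gives the time, the measured TCP pose, the force, the opening and the grip force at its end, in the units of the state.
- bot.get_state(): the state, without advancing time (a new reading comes with each control period).
- read_camera(name): name is "scene" or "side" or "wrist"; returns (picture, depth): 400x640x3 uint8, blue, green, red; 400x640 float32, m along the optical axis (not along the pixel's ray), 0 where there is no reading.
- camera_model(name): a dict with "fx", "fy", "cx", "cy" (pixels), "xyz" and "attitude" of the camera in the world; the wrist camera has in their place "mount" (4x4, takes a point from camera to tool coordinates, whose origin is the TCP and whose axes are the flange's). Camera axes: x right, y down, z forward; pixel columns grow to the right and rows downward; lengths in m; the calibration is good to about 2 mm. A picture is of the moment at which its call begins: read the wrist's pose just before it. camera_model takes no time and is no camera call.
- bot.sign_off(): hands the job in; it is judged then, once.
The state is a dict: "clock": time; "qpos": joint angles; "joint_vel": joint speeds; "joint_efforts": joint torques, N m; "eef_pos": TCP position; "tcp_rot": TCP orientation; "force": force on the tool from outside, world axes, zero at the start; "wrist_torque": the same for the moment, N m; "grip_width": finger opening in m; "grasp_force": force on a finger pad.
Only numpy, scipy, OpenCV 4.12 (cv2) and the standard library are available. Lean on these libraries where they do the work, as an engineer would, in place of code of your own. Each camera call takes 0.05 s, during which the arm holds its last target. There are 200 camera calls.

## Working session

There is one attempt and no reset: what is moved stays moved. The work goes in short steps, Python scripts to look and compute and a tool call to move; the robot and the scene stay as the last step left them, time stands still between calls to the robot, and variables do not carry over. Pictures are saved under pics/ and viewed, at most 14 in all, crops included, and the job is handed in when it is done.

Besides the shell and the picture viewer there is one more tool, called after "Emit:" in YAML: its name, and indented under it one key for each argument. apply_moves: Moves the arm, as the interface text tells. Its arguments: {"type":"object","properties":{"series":{"type":"string"},"squeeze":{"type":"number"}},"required":["series"]}

```bash
mkdir -p pics
cat > h.py <<'E'
import numpy as np, cv2
from plant import bot, read_camera, camera_model
from scipy.spatial.transform import Rotation as R
def rot(q): return R.from_quat([q[1],q[2],q[3],q[0]]).as_matrix()
def cam(name):
    m=camera_model(name)
    if name=="wrist":
        s=bot.get_state(); T=np.eye(4); T[:3,:3]=rot(s["tcp_rot"]); T[:3,3]=s["eef_pos"]
        T=T@np.array(m["mount"]); 
    else:
        T=np.eye(4); a=np.array(m["attitude"]); T[:3,:3]=a if a.shape==(3,3) else rot(a); T[:3,3]=m["xyz"]
    p,d=read_camera(name)
    return p,d,m,T
def ray(m,T,uv,z):
    uv=np.atleast_2d(uv).astype(float)
    d=np.c_[(uv[:,0]-m["cx"])/m["fx"],(uv[:,1]-m["cy"])/m["fy"],np.ones(len(uv))]@T[:3,:3].T
    return T[:3,3]+d*((z-T[2,3])/d[:,2])[:,None]
def pts(m,T,d):
    v,u=np.mgrid[:d.shape[0],:d.shape[1]]
    c=np.stack([(u-m["cx"])/m["fx"]*d,(v-m["cy"])/m["fy"]*d,d],-1)
    return c@T[:3,:3].T+T[:3,3]
E
python3 - <<'E'
from h import *
print(bot.get_state())
for n in("scene","side","wrist"):
    p,d,m,T=cam(n); cv2.imwrite(f"pics/{n}0.png",p); print(n,m); np.savez(f"{n}0.npz",p=p,d=d,T=T)
E
```

```text
{'clock': 0.0, 'qpos': array([-1.22559891e+00,  3.00499040e-01,  1.52158631e+00, -3.71222045e-07,
        1.32070566e+00, -6.65934021e-02]), 'joint_vel': array([-0.00097031,  0.00047379, -0.00079481,  0.00097759,  0.00106362,
        0.00025039]), 'joint_efforts': array([-2.74365530e-04, -5.31813276e+01, -3.52740777e+01,  7.08101084e-02,
        2.43779970e-02, -1.03268655e-04]), 'eef_pos': array([ 0.22004797, -0.50377065,  0.2048688 ]), 'tcp_rot': array([-5.93347829e-04,  9.78878131e-01,  2.04443745e-01, -8.33749317e-05]), 'force': array([-0.55990437,  0.09799408, -0.76544711]), 'wrist_torque': array([0.01206992, 0.03315749, 0.01158087]), 'grasp_force': 0.0, 'grip_width': 0.09392144660622431}
scene {'fx': 481.9709545539252, 'fy': 481.9709545539252, 'cx': 324.07827324884266, 'cy': 197.54740103704287, 'xyz': array([0.91252181, 0.80280923, 0.86454781]), 'attitude': array([-0.09878496,  0.2209567 ,  0.88932636, -0.38796688])}
side {'fx': 361.6165348146094, 'fy': 361.6165348146094, 'cx': 319.2670114958111, 'cy': 198.96373807454572, 'xyz': array([ 0.41024004, -0.68631107,  0.5089013 ]), 'attitude': array([-0.47618745,  0.8768316 , -0.05884698,  0.03080396])}
wrist {'fx': 354.2092908916795, 'fy': 354.2092908916795, 'cx': 317.9950648176336, 'cy': 197.25921441076633, 'mount': array([[-3.53882729e-04, -9.63376726e-01, -2.68151371e-01,
         7.82317917e-02],
       [ 9.99999354e-01, -6.30587420e-04,  9.45774559e-04,
         1.33625795e-04],
       [-1.08023008e-03, -2.68150863e-01,  9.63376327e-01,
        -1.79921363e-01],
       [ 0.00000000e+00,  0.00000000e+00,  0.00000000e+00,
         1.00000000e+00]])}
```

View pics/scene0.png

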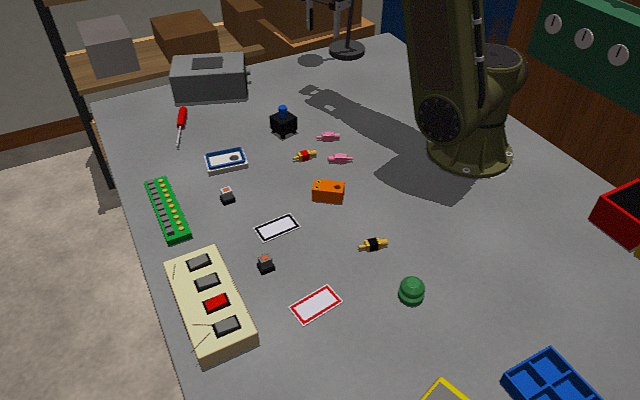

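View pics/side0.png

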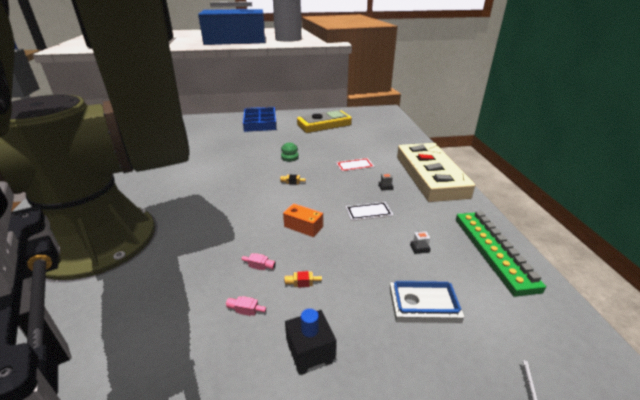

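The scene view shows the red adapter at (305,155), the black adapter at (373,244), the block at (328,190), and the cradle at (226,160). The black pad is at (277,227), the red pad at (316,304), the holder and pin at (284,122), and the insulator at (411,291). The pink look-alikes are at (328,137) and (340,158). The side view is consistent with this: cradle hole at (411,298), pin knob at (310,316).

```bash
cat > m0.py <<'E'
from h import *
boxes={'scene':dict(adred=(290,145,320,165),adblk=(355,233,392,255),block=(308,175,348,207),cradle=(200,146,250,175),padblk=(250,210,303,245),padred=(285,282,346,326),knob=(272,100,296,120),ins=(395,272,428,308)),
'side':dict(adred=(280,268,326,290),adblk=(276,172,308,187),block=(280,203,326,236),cradle=(386,276,466,322),padblk=(344,200,394,222),padred=(333,156,376,172),knob=(298,307,322,333),ins=(278,140,300,162))}
def mask(n,k,p):
    x0,y0,x1,y1=boxes[n][k]; hsv=cv2.cvtColor(p,cv2.COLOR_BGR2HSV); H,S,V=[hsv[...,i].astype(int) for i in range(3)]
    t={'adred':(S>100)&((H<35)|(H>172)),'adblk':(S>90)&(H>8)&(H<35),'block':(S>120)&(H<25),'cradle':(H>100)&(H<125)&(S>90),
     'padblk':(V>150)&(S<40),'padred':((S>100)&((H<10)|(H>170))),'knob':(H>100)&(H<125)&(S>120),'ins':(H>40)&(H<85)&(S>70)}[k]
    mm=np.zeros(t.shape,bool); mm[y0:y1,x0:x1]=t[y0:y1,x0:x1]; return mm
if __name__=="__main__":
  for n in('scene','side'):
    f=np.load(n+'0.npz'); p,d,T=f['p'],f['d'],f['T']; m=camera_model(n); P=pts(m,T,d)
    for k in boxes[n]:
        mm=mask(n,k,p); q=P[mm&(d>0)]
        zt={'padblk':.003,'padred':.003,'block':.035,'cradle':.026,'adred':.012,'adblk':.012,'knob':.07,'ins':.024}[k]
        v,u=np.nonzero(mm); w=ray(m,T,np.c_[u,v],zt)[:,:2].astype(np.float32)
        r=cv2.minAreaRect(w)
        print(n,k,mm.sum(),'depthmed',np.median(q,0).round(3),'zmax',np.percentile(q[:,2],97).round(3),'rect',np.round(r[0],3),np.round(r[1],3),round(r[2],1))
E
python3 m0.py
```

```text
scene adred 172 depthmed [ 0.444 -0.187  0.017] zmax 0.024 rect [ 0.443 -0.194] [0.047 0.063] 62.3
scene adblk 165 depthmed [0.444 0.192 0.017] zmax 0.023 rect [0.451 0.187] [0.034 0.073] 78.7
scene block 699 depthmed [ 0.466 -0.009  0.037] zmax 0.043 rect [ 0.469 -0.006] [0.087 0.084] 52.7
scene cradle 304 depthmed [ 0.65  -0.287  0.023] zmax 0.028 rect [ 0.652 -0.272] [0.076 0.103] 81.5
scene padblk 528 depthmed [0.627 0.022 0.003] zmax 0.006 rect [0.626 0.021] [0.107 0.06 ] 3.4
scene padred 309 depthmed [0.648 0.271 0.003] zmax 0.007 rect [0.645 0.267] [0.098 0.052] 8.0
scene knob 110 depthmed [ 0.443 -0.333  0.079] zmax 0.092 rect [ 0.44  -0.344] [0.081 0.037] 51.8
scene ins 629 depthmed [0.463 0.354 0.039] zmax 0.05 rect [0.455 0.346] [0.079 0.052] 44.3
side adred 403 depthmed [ 0.441 -0.201  0.017] zmax 0.022 rect [ 0.443 -0.196] [0.039 0.07 ] 82.3
side adblk 118 depthmed [0.441 0.181 0.014] zmax 0.022 rect [0.451 0.183] [0.044 0.07 ] 82.2
side block 894 depthmed [ 0.46  -0.032  0.034] zmax 0.041 rect [ 0.458 -0.037] [0.084 0.104] 52.5
side cradle 712 depthmed [ 0.659 -0.271  0.024] zmax 0.027 rect [ 0.65 -0.28] [0.07  0.104] 82.3
side padblk 948 depthmed [0.626 0.02  0.001] zmax 0.004 rect [0.628 0.02 ] [0.09 0.13] 82.2
side padred 18 depthmed [0.6   0.261 0.003] zmax 0.004 rect [0.643 0.266] [0.096 0.045] 8.1
side knob 391 depthmed [ 0.44  -0.351  0.087] zmax 0.091 rect [ 0.44  -0.338] [0.041 0.027] 82.3
side ins 240 depthmed [0.451 0.323 0.03 ] zmax 0.047 rect [0.452 0.336] [0.122 0.049] 85.3
```

Emit:
apply_moves:
  series: "0 0 0 0.041 -0.0244 0 -1;0 0 0 0.041 -0.0244 0 -1;0 0 0 0.041 -0.0244 0 -1;0 0 0 0.041 -0.0244 0 -1;0 0 0 0.041 -0.0244 0 -1;0 0 0 0.041 -0.0244 0 -1;0 0 0 0.041 -0.0244 0 -1;0 0 0 0.041 -0.0244 0 -1"
  squeeze: 20

```text
clock: 0.95
eef_pos: [0.4433, -0.192, 0.2055]
tcp_rot: [0.0, 0.979, 0.204, 0.0]
force: [1.1, -0.1, 0.6]
grip_width: 0.0939
grasp_force: 0.0
```

```bash
cat > look.py <<'E'
from h import *; import sys
p,d,m,T=cam("wrist"); n=sys.argv[1]; cv2.imwrite(f"pics/{n}.png",p); np.savez(f"{n}.npz",p=p,d=d,T=T)
s=bot.get_state(); print(s['clock'],s['eef_pos'],s['tcp_rot'],s['qpos'].round(3))
E
python3 look.py w1
```

```text
1.0 [ 0.44617807 -0.18744657  0.20545828] [-5.24026755e-04  9.78532909e-01  2.06089159e-01  5.74797047e-04] [-0.474  0.152  1.702  0.002  1.287  0.681]
```

View pics/w1.png

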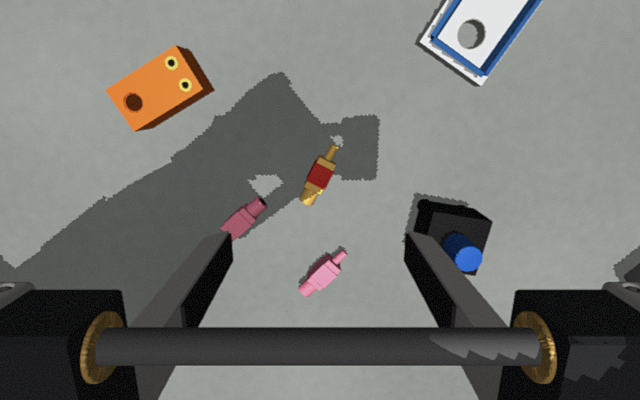

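The wrist view shows the red adapter at (319,175), thin plug up, with the pink ones at (243,217) and (325,272). The block is at (160,88) with its hole at (134,102), the cradle hole is at (470,34), and the pin knob is at (468,256). I'll take a settled image and measure these.

```bash
cat > meas.py <<'E'
from h import *
def hsv(p):
    h=cv2.cvtColor(p,cv2.COLOR_BGR2HSV).astype(int); return h[...,0],h[...,1],h[...,2]
def near(P,xy,r): return np.hypot(P[...,0]-xy[0],P[...,1]-xy[1])<r
def rectpix(mm):  # largest contour of mask
    c,_=cv2.findContours(mm.astype(np.uint8),cv2.RETR_EXTERNAL,cv2.CHAIN_APPROX_NONE)
    return max(c,key=cv2.contourArea)[:,0,:]
def rect(m,T,mm,z):
    w=ray(m,T,rectpix(mm),z)[:,:2]; r=cv2.minAreaRect((w*1000).astype(np.float32))
    b=cv2.boxPoints(r); e=[b[1]-b[0],b[2]-b[1]]; L=max(e,key=np.linalg.norm)
    return np.round(r[0],1),np.round(sorted(r[1]),1),round(float(np.degrees(np.arctan2(L[1],L[0]))%180),1)
def pca(w):
    c=w.mean(0); v=np.linalg.svd(w-c,full_matrices=False)[2][0]; return (c*1000).round(1),round(float(np.degrees(np.arctan2(v[1],v[0]))%180),1)
def adapter(p,d,m,T,xy,band):
    H,S,V=hsv(p); P=pts(m,T,d); nr=near(P,xy,.06)&(d>0)
    hi=nr&(P[...,2]>.006)&(P[...,2]<.04)
    brass=hi&(H>10)&(H<32)&(S>80)
    b=hi&(((S>150)&((H<8)|(H>173))) if band=='red' else (V<60)&(P[...,2]>.012))
    top=b&(P[...,2]>.0185)
    print(band,'band top rect',rect(m,T,top,.022),'zmed',np.median(P[b][:,2]).round(4),'brass med z',np.median(P[brass][:,2]).round(4))
    al=(brass|b)&(P[...,2]>.009)
    print(' axis pca',pca(P[al][:,:2]),'band centroid(depth top)',(P[top].mean(0)*1000).round(1),'brass extent rect',cv2.minAreaRect((P[al][:,:2]*1000).astype(np.float32)))
    return brass,b
def circ(m,T,mm,z):
    c=rectpix(mm); w=ray(m,T,c,z)[:,:2]; 
    A=np.c_[2*w,np.ones(len(w))]; s=np.linalg.lstsq(A,(w**2).sum(1),rcond=None)[0]
    return (s[:2]*1000).round(1), 'r',round(1000*float(np.sqrt(s[2]+s[0]**2+s[1]**2)),1)
E
python3 look.py w2
python3 - <<'E'
from meas import *
f=np.load('w2.npz');p,d,T=f['p'],f['d'],f['T'];m=camera_model('wrist')
P=pts(m,T,d); g=(d>0)&near(P,(.45,-.1),.3)&(P[...,2]<.006); print('bench z',np.median(P[g][:,2]))
adapter(p,d,m,T,(.443,-.194),'red')
H,S,V=hsv(p)
k=(H>100)&(H<125)&(S>120)&near(P,(.44,-.34),.05)&(P[...,2]>.083)
print('knob top',circ(m,T,k,.090),P[k].mean(0), np.percentile(P[k][:,2],90))
hb=near(P,(.44,-.34),.06)&(V<60)&(P[...,2]>.05)&(P[...,2]<.062); print('holder top',rect(m,T,hb,.056),np.median(P[hb][:,2]))
bt=near(P,(.463,-.02),.07)&(P[...,2]>.036); print('block top',rect(m,T,bt,.040), np.median(P[bt][:,2]))
cf=near(P,(.65,-.28),.06)&(d>0);print('cradle z pct',np.percentile(P[cf][:,2],[5,25,50,75,95]).round(4))
E
```

```text
1.05 [ 0.44463101 -0.18998518  0.20530376] [-3.13231420e-04  9.78350887e-01  2.06952710e-01  1.39213443e-04] [-4.800e-01  1.520e-01  1.703e+00  1.000e-03  1.287e+00  6.740e-01]
bench z 0.000734407272151183
red band top rect (array([ 444.4, -193.3]), array([21.1, 22. ]), 86.9) zmed 0.0228 brass med z 0.0198
 axis pca (array([ 443.1, -193.1]), 176.5) band centroid(depth top) [ 444.9 -193.2   22.8] brass extent rect ((444.54656982421875, -193.33859252929688), (21.797842025756836, 69.38267517089844), 87.42329406738281)
knob top (array([ 442.2, -340.3]), 'r', 13.3) [ 0.44248371 -0.34026104  0.0901586 ] 0.0917254681928162
holder top (array([ 453.5, -337.8]), array([37. , 62.8]), 103.7) 0.05696639175585658
block top (array([461.7, -17.5]), array([44.8, 81.5]), 142.8) 0.040564702460837126
cradle z pct [0.0002 0.0019 0.0166 0.018  0.0269]
```

Emit:
apply_moves:
  series: "0 0 6.65 0 0 0.03 0.1;0 0 6.65 0 0 0.03 0.1;0 0 6.65 0 0 0.03 0.1;0 0 6.65 0 0 0.03 0.1;0 0 0 0.002 0 0.03 0.1;0 0 0 0 0 0.0 0.1;0 0 0 0 0 0 0.1;0 0 0 0 0 0 0.1"

```text
clock: 1.85
eef_pos: [0.4452, -0.1945, 0.057]
tcp_rot: [0.0, 1.0, -0.026, 0.001]
force: [-0.1, -0.3, -0.6]
grip_width: 0.0425
grasp_force: 0.0
```

```bash
cat > st.py <<'E'
from h import *
s=bot.get_state(); q=s['tcp_rot']; r=rot(q); print('t',round(s['clock'],2),'pos',s['eef_pos'].round(4),'psi',np.degrees(np.arctan2(r[1,0],r[0,0])).round(2),'tilt',r[:2,2].round(4),'q6',s['qpos'].round(2),'w',round(s['grip_width'],4),'f',s['force'].round(1),s['grasp_force'])
E
python3 st.py
```

```text
t 1.85 pos [ 0.4452 -0.1945  0.057 ] psi -3.0 tilt [ 0.0019 -0.001 ] q6 [-0.49  0.34  1.85  0.    0.95  1.14] w 0.0425 f [-0.1 -0.3 -0.6] 0.0
```

Emit:
apply_moves:
  series: "0 0 0 0 0 0.025 0.1;0 0 0 0 0 0.015 0.1;0 0 0 0 0 0.01 0.1;0 0 0 0 0 0 0.1;0 0 0 0 0 0 1;0 0 0 0 0 0 1;0 0 0 0 0 0 1;0 0 0 0 0 0 1"
  squeeze: 25

```text
clock: 2.65
eef_pos: [0.445, -0.1942, 0.0062]
tcp_rot: [0.0, 1.0, -0.026, 0.001]
force: [-0.7, 0.7, 6.5]
grip_width: 0.0219
grasp_force: 25.0
```

```bash
python3 st.py
```

```text
t 2.65 pos [ 0.445  -0.1942  0.0062] psi -3.0 tilt [ 0.0011 -0.0006] q6 [-0.49  0.43  1.87 -0.    0.84  1.14] w 0.0219 f [-0.7  0.7  6.5] 25.00132441520691
```

Emit:
apply_moves:
  series: "0 0 0 0 0 -0.03 1;0 0 0 0 0 -0.04 1;0 0 0 0 0 -0.04 1;0 0 0 0 0 -0.04 1;0 0 0 0.0092 -0.0439 0 1;0 0 0 0.0092 -0.0439 0 1;0 0 0 0.0092 -0.0439 0 1;0 0 0 0.0092 -0.0439 0 1"

```text
clock: 3.45
eef_pos: [0.4906, -0.0188, 0.1557]
tcp_rot: [0.0, 1.0, -0.026, 0.0]
force: [0.3, -0.8, -0.4]
grip_width: 0.0223
grasp_force: 25.0
```

Emit:
apply_moves:
  series: "0 0 0 0.0092 -0.0439 0 1;0 0 0 0.0092 -0.0439 0 1;0 0 0 0.0092 -0.0439 0 1;0 0 0 0.0092 -0.0439 0 1;0 0 0 0.0092 -0.0439 0 1;0 0 0 0.0092 -0.0439 0 1;0 0 0 0 0 0 1;0 0 0 0 0 0 1"

```text
clock: 4.25
eef_pos: [0.5591, 0.2401, 0.1549]
tcp_rot: [0.0, 1.0, -0.025, -0.0]
force: [0.1, -0.6, -0.3]
grip_width: 0.0221
grasp_force: 25.0
```

```bash
python3 st.py; python3 look.py w3
cat >> meas.py <<'E'
def pad(p,d,m,T,xy,col):
    H,S,V=hsv(p); P=pts(m,T,d); nr=near(P,xy,.075)&(d>0)&(P[...,2]<.02)
    line=nr&((S>100)&((H<10)|(H>170)) if col=='red' else (V<70))
    n,l,st,_=cv2.connectedComponentsWithStats(line.astype(np.uint8)); i=1+np.argmax(st[1:,4]); line=l==i
    print(col,'outline outer',rect(m,T,line,.003),'px',st[i])
    white=nr&(V>140)&(S<50)
    print(' white rect',rect(m,T,white|line,.003),np.median(P[white][:,2]).round(4))
E
python3 - <<'E'
from meas import *
f=np.load('w3.npz');p,d,T=f['p'],f['d'],f['T'];m=camera_model('wrist')
pad(p,d,m,T,(.645,.267),'red')
E
```

```text
t 4.25 pos [0.5591 0.2401 0.1549] psi -2.92 tilt [-0.001  -0.0005] q6 [ 0.35  0.47  1.4  -0.    1.27  1.97] w 0.0221 f [ 0.1 -0.6 -0.3] 24.99983310699463
4.3 [0.55918479 0.23919226 0.15514389] [ 2.03441358e-04  9.99658555e-01 -2.61267536e-02 -3.53264012e-04] [ 0.344  0.472  1.404 -0.     1.267  1.967]
red outline outer (array([645.9, 268.6]), array([51.7, 97.8]), 8.0) px [ 240   27   80  123 1992]
 white rect (array([656., 268.]), array([126.4, 149.1]), 95.3) 0.0012
```

View pics/w3.png

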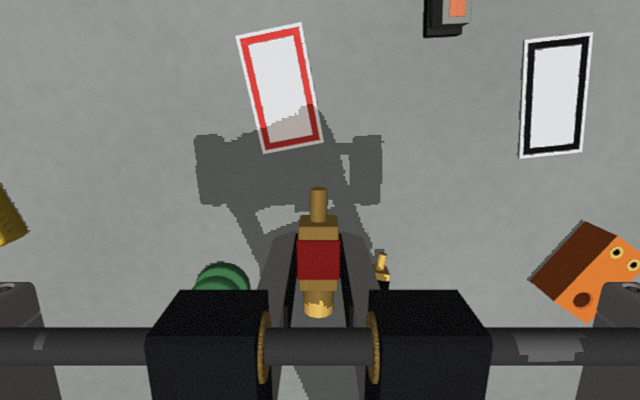

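The wrist view shows the red outline centred near (280,88) and the black pad near (556,95). The red adapter is held square between the fingers at (319,260). The insulator at (222,277) is well off to the side.

Emit:
apply_moves:
  series: "0 0 -5.5 0 0 0 1;0 0 -5.5 0 0 0 1;0 0 0 0.0299 -0.0056 0.02 1;0 0 0 0.0299 -0.0056 0.02 1;0 0 0 0.0299 -0.0055 0.03 1;0 0 0 0 0 0.04 1;0 0 0 0 0 0 1;0 0 0 0 0 0 1"

```text
clock: 5.1
eef_pos: [0.6459, 0.2675, 0.0464]
tcp_rot: [0.0, 0.998, 0.069, -0.0]
force: [0.3, 0.4, -0.1]
grip_width: 0.0219
grasp_force: 25.0
```

```bash
python3 st.py;python3 - <<'E'
from meas import *
f=np.load('w3.npz');p,d,T=f['p'],f['d'],f['T'];m=camera_model('wrist')
pad(p,d,m,T,(.626,.021),'black')
E
```

```text
t 5.1 pos [0.6459 0.2675 0.0464] psi 7.93 tilt [-0.0006 -0.0002] q6 [0.34 0.78 1.17 0.   1.19 1.77] w 0.0219 f [ 0.3  0.4 -0.1] 24.999788403511047
black outline outer (array([627.2,  22.5]), array([51.4, 97.4]), 3.2) px [ 524   37   65  117 1799]
 white rect (array([626.1,  22.6]), array([148.8, 149.2]), 100.8) 0.0014
```

Emit:
apply_moves:
  series: "0 0 0 0 -0.001 0.015 1;0 0 0 0 0 0.012 1;0 0 0 0 0 0.008 1;0 0 0 0 0 0.001 1;0 0 0 0 0 0 1;0 0 0 0 0 0 0.3;0 0 0 0 0 0 0.1;0 0 0 0 0 0 0.1"

```text
clock: 5.9
eef_pos: [0.6459, 0.2697, 0.0097]
tcp_rot: [-0.0, 0.998, 0.07, 0.0]
force: [0.4, -0.7, -0.0]
grip_width: 0.0411
grasp_force: 0.0
```

```bash
python3 st.py
```

```text
t 5.9 pos [0.6459 0.2697 0.0097] psi 8.0 tilt [0.0004 0.0002] q6 [0.34 0.83 1.19 0.   1.13 1.77] w 0.0411 f [ 0.4 -0.7 -0. ] 0.0
```

Emit:
apply_moves:
  series: "0 0 0 0 0 -0.03 0.1;0 0 0 0 0 -0.045 0.1;0 0 0 0 0 -0.045 0.1;0 0 0 -0.0419 0.0107 -0.01 0.1;0 0 0 -0.0419 0.0107 -0.01 0.1;0 0 0 -0.0419 0.0107 -0.01 0.1;0 0 0 -0.0419 0.0107 -0.01 0.1;0 0 0 -0.0418 0.0106 -0.01 0.1"

```text
clock: 6.7
eef_pos: [0.4442, 0.1869, 0.1799]
tcp_rot: [-0.0, 0.998, 0.07, 0.0]
force: [0.5, 0.5, 1.4]
grip_width: 0.0423
grasp_force: 0.0
```

```bash
python3 look.py w4; python3 look.py w4;python3 look.py w4
python3 - <<'E'
from meas import *
f=np.load('w4.npz');p,d,T=f['p'],f['d'],f['T'];m=camera_model('wrist')
adapter(p,d,m,T,(.446,.187),'black')
p,d,m,T=cam('scene');cv2.imwrite('pics/s4.png',cv2.resize(p[240:360,240:460],None,fx=3,fy=3))
H,S,V=hsv(p);P=pts(m,T,d);b=near(P,(.646,.268),.05)&(H>12)&(H<32)&(S>90)&(P[...,2]>.008);print(pca(P[b][:,:2]),cv2.minAreaRect((P[b][:,:2]*1000).astype(np.float32)))
E
```

```text
6.75 [0.44004029 0.18553607 0.18105385] [ 4.20254237e-05  9.97556134e-01  6.98695103e-02 -1.00589464e-04] [ 0.322  0.161  1.75  -0.     1.23   1.753]
6.8 [0.44308198 0.1866274  0.1811405 ] [-2.15752496e-04  9.97562329e-01  6.97752738e-02  8.74212273e-04] [ 0.322  0.167  1.743 -0.     1.229  1.754]
6.85 [0.44517077 0.18733238 0.18094187] [-3.46821576e-04  9.97568662e-01  6.96767090e-02  1.34215315e-03] [0.322 0.172 1.739 0.    1.229 1.754]
black band top rect (array([452.8, 187.8]), array([21.4, 22.1]), 76.0) zmed 0.0227 brass med z 0.0198
 axis pca (array([451.3, 188.2]), 166.8) band centroid(depth top) [453.2 187.7  22.7] brass extent rect ((452.575439453125, 187.71939086914062), (22.05801773071289, 69.97842407226562), 76.79649353027344)
(array([643.1, 271.5]), 6.8) ((644.1052856445312, 270.43695068359375), (71.19271087646484, 21.096403121948242), 8.787460327148438)
```

View pics/w4.png

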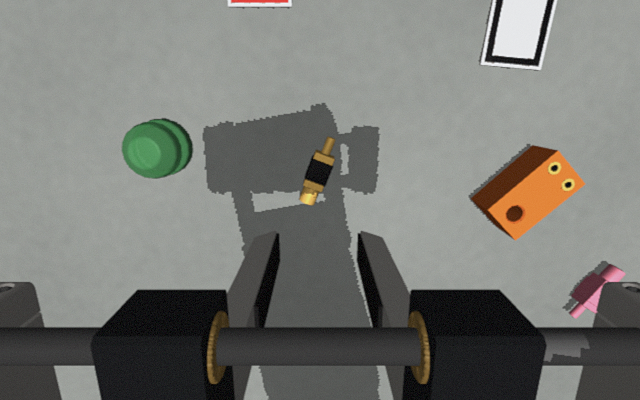

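Black adapter at (318,172), plug up. The insulator at (150,150) is 16 cm away. The red adapter measures as placed at about (645,270), along the 8° axis, which is inside the outline.

Emit:
apply_moves:
  series: "0 0 7.2 0 0 0.03 0.1;0 0 7.2 0 0 0.03 0.1;0 0 7.1 0 0 0.03 0.1;0 0 0 0.0064 -0.002 0.03 0.1;0 0 0 0 0 0 0.1;0 0 0 0 0 0 0.1;0 0 0 0 0 0 0.1;0 0 0 0 0 0 0.1"

```text
clock: 7.7
eef_pos: [0.4533, 0.1884, 0.0608]
tcp_rot: [-0.0, 0.993, -0.117, 0.001]
force: [-0.2, -0.4, -0.5]
grip_width: 0.0422
grasp_force: 0.0
```

```bash
python3 st.py
```

```text
t 7.7 pos [0.4533 0.1884 0.0608] psi -13.49 tilt [0.0021 0.0007] q6 [0.32 0.35 1.83 0.   0.96 2.13] w 0.0422 f [-0.2 -0.4 -0.5] 0.0
```

Emit:
apply_moves:
  series: "0 0 0 0 0 0.03 0.1;0 0 0 0 0 0.015 0.1;0 0 0 0 0 0.009 0.1;0 0 0 0 0 0 0.1;0 0 0 0 0 0 1;0 0 0 0 0 0 1;0 0 0 0 0 0 1;0 0 0 0 0 0 1"

```text
clock: 8.5
eef_pos: [0.453, 0.1882, 0.0062]
tcp_rot: [-0.0, 0.993, -0.118, 0.001]
force: [-1.6, -0.6, 6.1]
grip_width: 0.0217
grasp_force: 25.0
```

```bash
python3 st.py
```

```text
t 8.5 pos [0.453  0.1882 0.0062] psi -13.5 tilt [0.0011 0.0003] q6 [ 0.32  0.44  1.86 -0.    0.84  2.13] w 0.0217 f [-1.6 -0.6  6.1] 25.00156670808792
```

Emit:
apply_moves:
  series: "0 0 0 0 0 -0.03 1;0 0 -8.35 0 0 -0.04 1;0 0 -8.35 0 0 -0.03 1;0 0 0 0.0274 0.0292 0 1;0 0 0 0.0274 0.0292 0 1;0 0 0 0.0274 0.0292 0 1;0 0 0 0.0274 0.0292 0 1;0 0 0 0.0275 0.0292 0 1"

```text
clock: 9.3
eef_pos: [0.5986, 0.0486, 0.1056]
tcp_rot: [-0.0, 1.0, 0.028, 0.0]
force: [0.2, 0.9, -0.3]
grip_width: 0.0218
grasp_force: 25.0
```

Emit:
apply_moves:
  series: "0 0 0 0.0275 0.0292 0.02 1;0 0 0 0 0 0.03 1;0 0 0 0 0 0.01 1;0 0 0 0 0 0 1;0 0 0 0 0 0 1;0 0 0 0 0 0 1;0 0 0 0 0 0 1;0 0 0 0 0 0 1"

```text
clock: 10.1
eef_pos: [0.6269, 0.0225, 0.0463]
tcp_rot: [0.0, 1.0, 0.028, 0.001]
force: [-0.0, 0.2, -0.7]
grip_width: 0.0218
grasp_force: 25.0
```

```bash
python3 st.py
```

```text
t 10.1 pos [0.6269 0.0225 0.0463] psi 3.21 tilt [ 0.0011 -0.    ] q6 [-0.02  0.63  1.43 -0.    1.08  1.49] w 0.0218 f [-0.   0.2 -0.7] 24.99989479780197
```

Emit:
apply_moves:
  series: "0 0 0 0 0 0.015 1;0 0 0 0 0 0.012 1;0 0 0 0 0 0.008 1;0 0 0 0 0 0.001 1;0 0 0 0 0 0 1;0 0 0 0 0 0 0.3;0 0 0 0 0 0 0.1;0 0 0 0 0 0 0.1"

```text
clock: 10.9
eef_pos: [0.6267, 0.0223, 0.0094]
tcp_rot: [0.0, 1.0, 0.028, -0.0]
force: [0.1, 0.2, 0.4]
grip_width: 0.0411
grasp_force: 0.0
```

Emit:
apply_moves:
  series: "0 0 0 0 0 -0.03 0.1;0 0 0 0 0 -0.045 0.1;0 0 0 0 0 -0.045 -0.5;0 0 0 -0.0417 0.0077 -0.02 -0.5;0 0 0 -0.0417 0.0077 -0.02 -0.5;0 0 0 -0.0417 0.0077 -0.01 -0.5;0 0 0 -0.0417 0.0077 0 -0.5;0 0 0 0 0 0 -0.5"

```text
clock: 11.7
eef_pos: [0.4585, -0.0183, 0.1798]
tcp_rot: [0.0, 1.0, 0.027, -0.0]
force: [-0.1, -0.4, -0.2]
grip_width: 0.0707
grasp_force: 0.0
```

```bash
python3 look.py w5; python3 look.py w5
python3 - <<'E'
from meas import *
f=np.load('w5.npz');p,d,T=f['p'],f['d'],f['T'];m=camera_model('wrist')
H,S,V=hsv(p);P=pts(m,T,d)
bt=near(P,(.463,-.02),.07)&(P[...,2]>.036)&(P[...,2]<.05); print('block top',rect(m,T,bt,.040), np.median(P[bt][:,2]),'of',(P[bt].mean(0)*1000).round(1))
# hole: dark not orange top inside block rect
c=rectpix(bt); fill=np.zeros(bt.shape,np.uint8); cv2.drawContours(fill,[c.reshape(-1,1,2)],-1,1,-1)
fill=cv2.erode(fill,np.ones((5,5)))>0; print(np.percentile(V[fill],[5,50,95]))
hole=fill&(V<130); print('hole',circ(m,T,hole,.040))
b=near(P,(.627,.0225),.05)&(P[...,2]>.009)&(P[...,2]<.04); print('black placed',cv2.minAreaRect((P[b][:,:2]*1000).astype(np.float32)))
E
```

```text
11.75 [ 0.4607293  -0.01806415  0.1802003 ] [1.03757624e-04 9.99623536e-01 2.74281077e-02 6.89050702e-04] [-0.119  0.124  1.795 -0.     1.221  1.397]
11.8 [ 0.4619718  -0.01789483  0.18016774] [9.66479433e-05 9.99618941e-01 2.75904809e-02 8.53996170e-04] [-0.118  0.127  1.792  0.     1.221  1.398]
block top (array([461.6, -16.8]), array([44.6, 80.5]), 142.8) 0.04078020024736834 of [463.7 -17.9  40.8]
[ 80. 151. 191.]
hole (array([443.2,  -2.7]), 'r', 7.7)
black placed ((604.7327880859375, 20.151195526123047), (29.09716796875, 22.08970832824707), 7.348188877105713)
```

View pics/w5.png

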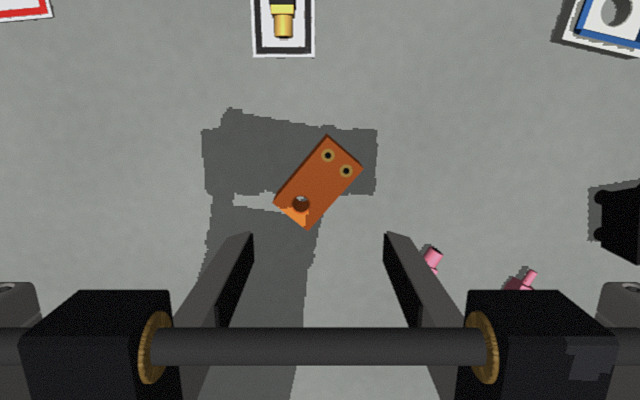

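The block's hole is at (300,203), with its sockets up and to the right, so its +x points to -37°. The black adapter on its pad is partly in view at (283,15), and a pink piece is at (432,257).

Emit:
apply_moves:
  series: "0 0 8.1 0 0 0.01 -0.5;0 0 8.1 0 0 0.02 -0.5;0 0 8.1 0 0 0.02 -0.5;0 0 8.1 0 0 0.02 -0.5;0 0 8.0 0 0 0.02 -0.5;0 0 0 0 0 0.01 -0.5;0 0 0 0 0 0 -0.5;0 0 0 0 0 0 -0.5"

```text
clock: 12.6
eef_pos: [0.4625, -0.0177, 0.0799]
tcp_rot: [-0.0, 0.948, -0.317, 0.0]
force: [-0.2, -0.1, 0.5]
grip_width: 0.0706
grasp_force: 0.0
```

```bash
python3 st.py
python3 - <<'E'
from meas import *
f=np.load('w5.npz');p,d,T=f['p'],f['d'],f['T'];m=camera_model('wrist')
P=pts(m,T,d);H,S,V=hsv(p);k=(H>150)&(S>60)&near(P,(.4,-.12),.12);print('pink x',np.percentile(P[k][:,0],[1,99]),'y',np.percentile(P[k][:,1],[1,99]))
p,d,m,T=cam('side');H,S,V=hsv(p);P=pts(m,T,d);b=near(P,(.627,.0225),.05)&(P[...,2]>.009)&(P[...,2]<.04);print('black placed',cv2.minAreaRect((P[b][:,:2]*1000).astype(np.float32)))
E
```

```text
t 12.6 pos [ 0.4625 -0.0177  0.0799] psi -37.01 tilt [ 0.0005 -0.    ] q6 [-0.12  0.26  1.89  0.    0.99  2.1 ] w 0.0706 f [-0.2 -0.1  0.5] 0.0
pink x [0.3696234  0.49765896] y [-0.15391998 -0.05254424]
black placed ((624.6259155273438, 19.89706039428711), (70.0134506225586, 24.613494873046875), 3.930901288986206)
```

Run:
```python
from meas import *
f=np.load('w5.npz');p,d,T=f['p'],f['d'],f['T'];m=camera_model('wrist')
P=pts(m,T,d);H,S,V=hsv(p)
q=P[243:270,415:445][(S[243:270,415:445]>60)&(H[243:270,415:445]>140)]
print(len(q),q.min(0).round(3),q.max(0).round(3),'dist finger',np.hypot(*(q[:,:2]-[.436,-.051]).T).min().round(3))
```

```text
279 [ 0.365 -0.159  0.001] [ 0.539 -0.014  0.36 ] dist finger 0.039
```

Emit:
apply_moves:
  series: "0 0 0.2 -0.0005 -0.0006 0 -0.28;0 0 0 0 0 0.02 -0.28;0 0 0 0 0 0.02 -0.28;0 0 0 0 0 0 -0.28;0 0 0 0 0 0 -0.28;0 0 0 0 0 0 -0.28;0 0 0 0 0 0 -0.28;0 0 0 0 0 0 -0.28"

```text
clock: 13.45
eef_pos: [0.4622, -0.017, 0.0401]
tcp_rot: [-0.0, 0.947, -0.321, 0.001]
force: [0.0, 0.5, -0.6]
grip_width: 0.0598
grasp_force: 0.0
```

Clear by about 39 mm; descending and gripping.

Emit:
apply_moves:
  series: "0 0 0 0 0 0.015 -0.28;0 0 0 0 0 0.008 -0.28;0 0 0 0 0 0 -0.28;0 0 0 0 0 0 0;0 0 0 0 0 0 1;0 0 0 0 0 0 1;0 0 0 0 0 0 1;0 0 0 0 0 0 1"
  squeeze: 35

```text
clock: 14.25
eef_pos: [0.4621, -0.017, 0.0169]
tcp_rot: [-0.0, 0.947, -0.321, 0.0]
force: [-1.3, 0.3, 6.0]
grip_width: 0.0439
grasp_force: 35.0
```

```bash
python3 st.py
```

```text
t 14.25 pos [ 0.4621 -0.017   0.0169] psi -37.4 tilt [ 0.0007 -0.0001] q6 [-0.12  0.37  1.93 -0.    0.84  2.11] w 0.0439 f [-1.3  0.3  6. ] 35.000367164611816
```

Emit:
apply_moves:
  series: "0 0 0 0 0 -0.03 1;0 0 -7.35 0 0 -0.045 1;0 0 -7.35 0 0 -0.045 1;0 0 -7.35 0 0 -0.02 1;0 0 -7.35 0 0 0 1;0 0 0 0.0199 0.0364 0 1;0 0 0 0.0199 0.0364 0 1;0 0 0 0.0199 0.0364 0 1"

```text
clock: 15.05
eef_pos: [0.506, -0.1347, 0.1565]
tcp_rot: [-0.0, 0.998, -0.069, 0.0]
force: [0.4, 0.5, -1.1]
grip_width: 0.0438
grasp_force: 35.0
```

Emit:
apply_moves:
  series: "0 0 0 0.0199 0.0364 0 1;0 0 0 0.0199 0.0364 0 1;0 0 0 0.0199 0.0364 0 1;0 0 0 0 0 0 1;0 0 0 0 0 0 1;0 0 0 0 0 0 1;0 0 0 0 0 0 1;0 0 0 0 0 0 1"

```text
clock: 15.85
eef_pos: [0.5497, -0.2491, 0.1568]
tcp_rot: [0.0, 0.998, -0.069, 0.0]
force: [-0.1, 0.1, -1.2]
grip_width: 0.0437
grasp_force: 35.0
```

```bash
python3 st.py; python3 look.py w6
python3 - <<'E'
from meas import *
f=np.load('w6.npz');p,d,T=f['p'],f['d'],f['T'];m=camera_model('wrist')
H,S,V=hsv(p);P=pts(m,T,d)
nr=near(P,(.65,-.28),.075)&(d>0)
al=nr&(P[...,2]>.010)&(P[...,2]<.035); print('plate+walls outer',rect(m,T,al,.016), rect(m,T,al,.026))
bl=nr&(H>100)&(H<125)&(S>90)&(P[...,2]>.022); print('walls top rect',rect(m,T,bl,.026))
hl=nr&(P[...,2]<.012)&near(P,(.626,-.277),.025); print('hole',circ(m,T,hl,.016),hl.sum())
dk=nr&(V<110)&(S<90)&near(P,(.626,-.277),.022); print('hole dark',circ(m,T,dk,.016),dk.sum())
hb=near(P,(.44,-.34),.06)&(V<60)&(P[...,2]>.05)&(P[...,2]<.062)
E
```

```text
t 15.85 pos [ 0.5497 -0.2491  0.1568] psi -7.95 tilt [ 0.0003 -0.0001] q6 [-0.49  0.46  1.42  0.    1.26  1.22] w 0.0437 f [-0.1  0.1 -1.2] 34.99816596508026
15.9 [ 0.54971528 -0.24922813  0.15676032] [ 7.72732090e-05  9.97590001e-01 -6.93840894e-02  1.80848556e-04] [-0.486  0.459  1.418  0.     1.264  1.223]
plate+walls outer (array([ 650. , -274.4]), array([ 76.2, 107.2]), 171.2) (array([ 649.3, -274. ]), array([ 73.8, 103.9]), 171.2)
walls top rect (array([ 650.7, -275. ]), array([ 68.1, 100.4]), 171.3)
hole (array([ 628.6, -270.9]), 'r', 12.4) 705
hole dark (array([ 629.3, -271.7]), 'r', 11.8) 78
```

View pics/w6.png

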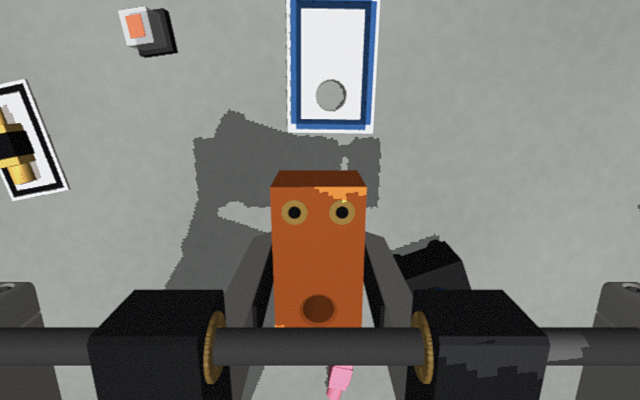

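The block is held square, with its hole at (318,309). The cradle is ahead with its hole at (331,95), but its far end is cut off by the frame. I'll back off a little and measure it whole.

Emit:
apply_moves:
  series: "0 0 0.8 -0.02 0 -0.01 1;0 0 0 -0.03 0 -0.02 1;0 0 0 0 0 0 1;0 0 0 0 0 0 1;0 0 0 0 0 0 1;0 0 0 0 0 0 1;0 0 0 0 0 0 1;0 0 0 0 0 0 1"

```text
clock: 16.7
eef_pos: [0.5003, -0.2424, 0.186]
tcp_rot: [-0.0, 0.997, -0.077, -0.0]
force: [-0.8, 0.4, -2.3]
grip_width: 0.0437
grasp_force: 35.0
```

```bash
python3 st.py; python3 look.py w7
cat > cr.py <<'E'
from meas import *
import sys
f=np.load(sys.argv[1]);p,d,T=f['p'],f['d'],f['T'];m=camera_model('wrist')
H,S,V=hsv(p);P=pts(m,T,d)
nr=near(P,(.65,-.28),.08)&(d>0)
al=nr&(P[...,2]>.010)&(P[...,2]<.035); print('plate outer',rect(m,T,al,.016),'rows',np.nonzero(al)[0].min())
bl=nr&(H>100)&(H<125)&(S>90); 
w=ray(m,T,rectpix(bl),.026)
print('walls top rect',rect(m,T,bl,.026))
# floor inside walls: white region enclosed
c,h=cv2.findContours(bl.astype(np.uint8),cv2.RETR_CCOMP,cv2.CHAIN_APPROX_NONE)
inner=max([c[i] for i in range(len(c)) if h[0][i][3]>=0],key=cv2.contourArea)
ii=np.zeros(bl.shape,np.uint8); cv2.drawContours(ii,[inner],-1,1,-1); ii=cv2.erode(ii,np.ones((5,5)))
print('floor rect (88x52)',rect(m,T,ii>0,.016),'V pct',np.percentile(V[ii>0],[3,10,50]))
for t in (120,150,170,190):
    hl=(ii>0)&(V<t); 
    if hl.sum()>30: print(t,'hole',circ(m,T,hl,.016),hl.sum())
E
python3 cr.py w7.npz
```

```text
t 16.7 pos [ 0.5003 -0.2424  0.186 ] psi -8.8 tilt [-0.0006  0.0004] q6 [-0.52  0.33  1.53  0.    1.28  1.21] w 0.0437 f [-0.8  0.4 -2.3] 34.99820351600647
16.75 [ 0.50029606 -0.24243862  0.18609194] [-1.28861699e-04  9.97053286e-01 -7.67115826e-02 -2.45837367e-04] [-0.517  0.329  1.528  0.     1.284  1.207]
plate outer (array([ 628.2, -271.1]), array([63.9, 76.2]), 81.2) rows 0
walls top rect (array([ 629.2, -271.7]), array([57. , 68.1]), 81.2)Traceback (most recent call last):
  File "cr.py", line 14, in <module>
    print('floor rect (88x52)',rect(m,T,ii>0,.016),'V pct',np.percentile(V[ii>0],[3,10,50]))
                               ~~~~^^^^^^^^^^^^^^^
  File "meas.py", line 9, in rect
    w=ray(m,T,rectpix(mm),z)[:,:2]; r=cv2.minAreaRect((w*1000).astype(np.float32))
              ~~~~~~~^^^^
  File "meas.py", line 7, in rectpix
    return max(c,key=cv2.contourArea)[:,0,:]
           ~~~^^^^^^^^^^^^^^^^^^^^^^^
ValueError: max() iterable argument is empty
```

Emit:
apply_moves:
  series: "0 0 0 0.035 0 0 1;0 0 0 0.035 0 0 1;0 0 0 0 0 0 1;0 0 0 0 0 0 1;0 0 0 0 0 0 1;0 0 0 0 0 0 1;0 0 0 0 0 0 1;0 0 0 0 0 0 1"

```text
clock: 17.55
eef_pos: [0.5691, -0.2532, 0.1868]
tcp_rot: [0.0, 0.997, -0.077, 0.0]
force: [-0.0, -0.7, -1.6]
grip_width: 0.0437
grasp_force: 35.0
```

```bash
python3 st.py; python3 look.py w8;python3 cr.py w8.npz
```

```text
t 17.55 pos [ 0.5691 -0.2532  0.1868] psi -8.82 tilt [ 0.0003 -0.0002] q6 [-0.48  0.48  1.32 -0.    1.34  1.25] w 0.0437 f [-0.  -0.7 -1.6] 34.99806761741638
17.6 [ 0.56922221 -0.2532463   0.18672544] [ 8.10620277e-05  9.97042360e-01 -7.68537695e-02  1.55195159e-04] [-0.477  0.478  1.32  -0.     1.343  1.247]
plate outer (array([ 652.2, -274.8]), array([ 76.1, 111.7]), 171.2) rows 27
walls top rect (array([ 653. , -275.3]), array([ 68.1, 103. ]), 171.2)
floor rect (88x52) (array([ 652.6, -275.3]), array([51.7, 87.1]), 171.2) V pct [152. 160. 235.]
120 hole (array([ 628.9, -271.7]), 'r', 11.9) 66
150 hole (array([ 629.1, -271.4]), 'r', 12.1) 149
170 hole (array([ 628.7, -271.8]), 'r', 12.8) 675
190 hole (array([ 628.7, -271.8]), 'r', 13.0) 702
```

View pics/w8.png

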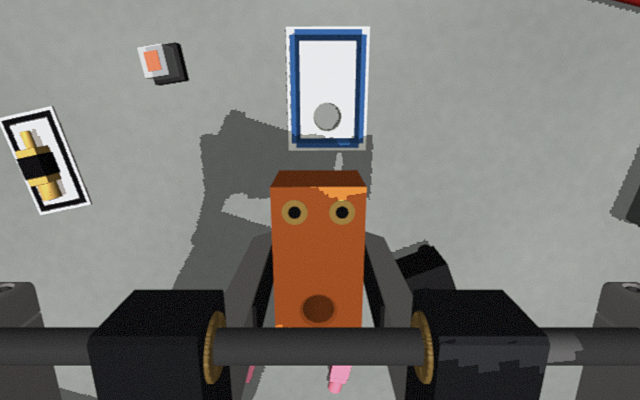

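Cradle fully in view: walls rows 33-148, hole at (327,117). Block hole in hand at (318,309).

Run:
```python
from meas import *
f=np.load('w8.npz');p,d,T=f['p'],f['d'],f['T'];m=camera_model('wrist')
H,S,V=hsv(p); s=bot.get_state(); tcp=s['eef_pos'];r=rot(s['tcp_rot'])
z=tcp[2]+.040-.0169
sub=np.zeros(V.shape,bool); sub[288:330,295:342]=True
for t in (90,105,120):
    c=rectpix(sub&(V<t)&(H<25)&(S>80)); w=ray(m,T,c,z); q=(w-tcp)@r
    A=np.c_[2*q[:,:2],np.ones(len(q))]; a=np.linalg.lstsq(A,(q[:,:2]**2).sum(1),rcond=None)[0]; print(t,len(c),(a[:2]*1000).round(1),c.min(0),c.max(0),'r',np.sqrt(a[2]+a[0]**2+a[1]**2)*1000)
# front upper edge of the block (tool x = +40)
print(((ray(m,T,[[272,187],[366,187]],z)-tcp)@r*1000).round(1))
```

```text
90 79 [-23.6  -0. ] [303 296] [333 321] r 7.366199437179778
105 82 [-23.6   0. ] [302 295] [333 322] r 7.617912282174753
120 84 [-23.5  -0. ] [302 295] [334 322] r 7.895658767040627
[[ 39.5 -20.9 -23.1]
 [ 39.5  22.  -23.1]]
```

Emit:
apply_moves:
  series: "0 0 0 0.0285 0.003 0.02 1;0 0 0 0.0285 0.003 0.03 1;0 0 0 0.0286 0.003 0.03 1;0 0 0 0 0 0.03 1;0 0 0 0 0 0.016 1;0 0 0 0 0 0 1;0 0 0 0 0 0 1;0 0 0 0 0 0 1"

```text
clock: 18.4
eef_pos: [0.6532, -0.2756, 0.063]
tcp_rot: [0.001, 0.997, -0.077, 0.002]
force: [0.3, 0.8, -0.7]
grip_width: 0.0434
grasp_force: 35.0
```

```bash
python3 st.py
```

```text
t 18.4 pos [ 0.6532 -0.2756  0.063 ] psi -8.81 tilt [ 0.003  -0.0015] q6 [-0.45  0.78  1.13 -0.    1.23  1.27] w 0.0434 f [ 0.3  0.8 -0.7] 34.998019337654114
```

Emit:
apply_moves:
  series: "0 0 0 -0.0006 0 0 1;0 0 0 0 0 0.012 1;0 0 0 0 0 0.008 1;0 0 0 0 0 0.005 1;0 0 0 0 0 0.003 1;0 0 0 0 0 0 1;0 0 0 0 0 0 1;0 0 0 0 0 0 1"

```text
clock: 19.2
eef_pos: [0.6519, -0.2751, 0.033]
tcp_rot: [-0.0, 0.997, -0.077, -0.0]
force: [-4.4, 1.1, 5.0]
grip_width: 0.0436
grasp_force: 35.0
```

```bash
python3 st.py
```

```text
t 19.2 pos [ 0.6519 -0.2751  0.033 ] psi -8.8 tilt [-0.0002  0.0001] q6 [-0.45  0.81  1.15  0.    1.18  1.27] w 0.0436 f [-4.4  1.1  5. ] 35.002378821372986
```

Emit:
apply_moves:
  series: "0 0 0 0 0 0 0;0 0 0 0 0 0 -0.28;0 0 0 0 0 0 -0.28;0 0 0 0 0 -0.015 -0.28;0 0 0 0 0 -0.03 -0.28;0 0 0 0 0 -0.04 -0.28;0 0 0 0 0 -0.045 -0.28;0 0 0 0 0 -0.02 -0.28"

```text
clock: 20.0
eef_pos: [0.653, -0.2755, 0.1888]
tcp_rot: [0.001, 0.997, -0.077, 0.003]
force: [0.8, 0.4, 1.0]
grip_width: 0.0603
grasp_force: 0.0
```

Emit:
apply_moves:
  series: "0 0 0 -0.0395 0.0193 -0.004 0.1;0 0 0 -0.0395 0.0193 -0.004 0.1;0 0 0 -0.0395 0.0193 -0.004 0.1;0 0 0 -0.0395 0.0193 -0.004 0.1;0 0 0 -0.0396 0.0193 -0.004 0.1;0 0 0 0 0 0 0.1;0 0 0 0 0 0 0.1;0 0 0 0 0 0 0.1"

```text
clock: 20.8
eef_pos: [0.4428, -0.34, 0.2029]
tcp_rot: [0.0, 0.997, -0.076, 0.0]
force: [0.1, 0.0, -0.3]
grip_width: 0.0424
grasp_force: 0.0
```

```bash
python3 look.py w9; python3 st.py
cat > blk.py <<'E'
from meas import *; import sys
f=np.load(sys.argv[1]);p,d,T=f['p'],f['d'],f['T'];m=camera_model('wrist')
H,S,V=hsv(p);P=pts(m,T,d)
bt=near(P,(.652,-.275),.06)&(P[...,2]>.05)&(P[...,2]<.063); print('block top',rect(m,T,bt,.056),np.median(P[bt][:,2]))
c=rectpix(bt); fi=np.zeros(bt.shape,np.uint8); cv2.drawContours(fi,[c.reshape(-1,1,2)],-1,1,-1); fi=cv2.erode(fi,np.ones((5,5)))>0
fi&=near(P,(.6285,-.2715),.016); print(np.percentile(V[fi],[5,20,50,95]))
for t in(90,110,130): 
    h=fi&(V<t)
    if h.sum()>20: print(t,'hole',circ(m,T,h,.056),h.sum())
k=(H>100)&(H<125)&(S>120)&near(P,(.442,-.34),.05)&(P[...,2]>.085)
if k.sum()>20: print('knob',circ(m,T,k,.090),(P[k].mean(0)*1000).round(1))
# plane fit of block top
q=P[bt]; A=np.c_[q[:,:2]-q[:,:2].mean(0),np.ones(len(q))]; print('tilt',np.linalg.lstsq(A,q[:,2],rcond=None)[0].round(4))
E
python3 blk.py w9.npz
```

```text
20.85 [ 0.44287797 -0.33980696  0.20253448] [-6.40819455e-06  9.97087899e-01 -7.62608219e-02  9.33388793e-05] [-0.72   0.32   1.501  0.     1.32   1.003]
t 20.85 pos [ 0.4429 -0.3398  0.2025] psi -8.75 tilt [ 0.0002 -0.    ] q6 [-0.72  0.32  1.5   0.    1.32  1.  ] w 0.0425 f [ 0.9  0.  -0.3] 0.0
block top (array([ 611.9, -269.1]), array([ 2.2, 44.8]), 81.2) 0.055695533352834836
[220.25 221.   221.5  222.  ]
knob (array([ 442.1, -342.2]), 'r', 12.6) [ 451.5 -342.5  170.3]
tilt [ 2.0931 -0.3334  0.0547]
```

View pics/w9.png

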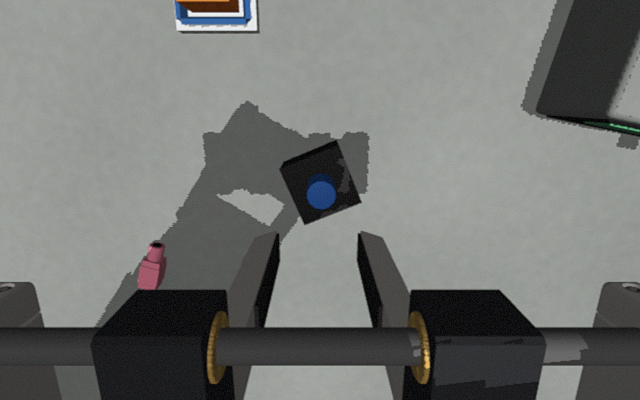

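The pin knob is at (321,194) on the holder's top. The seated block is just at the frame's upper edge, around (215,5).

Run:
```python
from meas import *
f=np.load('w9.npz');p,d,T=f['p'],f['d'],f['T'];m=camera_model('wrist')
H,S,V=hsv(p);P=pts(m,T,d)
k0=(H>100)&(H<125)&(S>110)&near(P,(.442,-.34),.05)&(P[...,2]<.1)
for zt in(.08,.086,.088): 
    k=k0&(P[...,2]>zt); print(zt,'knob',circ(m,T,k,.090),(P[k].mean(0)*1000).round(1),k.sum())
hb=near(P,(.442,-.34),.05)&(P[...,2]>.05)&(P[...,2]<.064)|k0
print('holder',rect(m,T,hb,.056))
```

```text
0.08 knob (array([ 442.5, -342.2]), 'r', 12.8) [ 442.7 -342.2   90.2] 724
0.086 knob (array([ 441.9, -342.2]), 'r', 12.5) [ 442.2 -342.2   90.6] 687
0.088 knob (array([ 441.6, -342.1]), 'r', 12.3) [ 441.9 -342.1   90.7] 669
holder (array([ 442.1, -341.8]), array([60.2, 62.3]), 13.8)
```

Emit:
apply_moves:
  series: "0 0 0 -0.0003 0.0022 0.03 0.1;0 0 0 0 0 0.04 0.1;0 0 0 0 0 0.03 0.1;0 0 0 0 0 0 0.1;0 0 0 0 0 0 0.1;0 0 0 0 0 0 0.1;0 0 0 0 0 0 0.1;0 0 0 0 0 0 0.1"

```text
clock: 21.65
eef_pos: [0.4417, -0.3426, 0.1036]
tcp_rot: [0.001, 0.997, -0.077, 0.001]
force: [0.3, -0.1, -0.4]
grip_width: 0.0423
grasp_force: 0.0
```

```bash
python3 st.py
```

```text
t 21.65 pos [ 0.4417 -0.3426  0.1036] psi -8.8 tilt [ 0.0013 -0.0012] q6 [-0.73  0.42  1.61 -0.    1.11  1.  ] w 0.0423 f [ 0.3 -0.1 -0.4] 0.0
```

Emit:
apply_moves:
  series: "0 0 0 0.0005 -0.0005 0.02 0.1;0 0 0 0 0 0.014 0.1;0 0 0 0 0 0.006 0.1;0 0 0 0 0 0 0.1;0 0 0 0 0 0 1;0 0 0 0 0 0 1;0 0 0 0 0 0 1;0 0 0 0 0 0 1"
  squeeze: 30

```text
clock: 22.45
eef_pos: [0.4422, -0.3422, 0.0631]
tcp_rot: [0.0, 0.997, -0.077, 0.0]
force: [-0.7, -0.6, 4.0]
grip_width: 0.0258
grasp_force: 30.0
```

```bash
python3 st.py
```

```text
t 22.45 pos [ 0.4422 -0.3422  0.0631] psi -8.8 tilt [ 0.0008 -0.0007] q6 [-0.72  0.48  1.63 -0.    1.03  1.  ] w 0.0258 f [-0.7 -0.6  4. ] 30.000955760478973
```

Emit:
apply_moves:
  series: "0 0 0 0 0 -0.015 1;0 0 0 0 0 -0.025 1;0 0 0 0 0 -0.03 1;0 0 0 0 0 -0.04 1;0 0 0 0 0 -0.01 1;0 0 0 0.0334 -0.0193 0 1;0 0 0 0.0334 -0.0193 0 1;0 0 0 0.0335 -0.0194 0 1"

```text
clock: 23.25
eef_pos: [0.5509, -0.2994, 0.182]
tcp_rot: [-0.0, 0.997, -0.077, -0.0]
force: [0.1, -0.3, -0.2]
grip_width: 0.0252
grasp_force: 30.0
```

Emit:
apply_moves:
  series: "0 0 0 0 0 0 1;0 0 0 0 0 0 1;0 0 0 0 0 0 1;0 0 0 0 0 0 1;0 0 0 0 0 0 1;0 0 0 0 0 0 1;0 0 0 0 0 0 1;0 0 0 0 0 0 1"

```text
clock: 24.05
eef_pos: [0.5498, -0.3, 0.1825]
tcp_rot: [0.0, 0.997, -0.077, 0.0]
force: [0.5, -0.1, -0.5]
grip_width: 0.0252
grasp_force: 30.0
```

```bash
python3 look.py w10; python3 st.py; python3 blk.py w10.npz
```

```text
24.1 [ 0.54985849 -0.29999558  0.18249944] [ 2.26656243e-05  9.97046645e-01 -7.67983406e-02  3.90514670e-05] [-0.558  0.489  1.314 -0.     1.339  1.167]
t 24.1 pos [ 0.5499 -0.3     0.1825] psi -8.81 tilt [ 0.0001 -0.0001] q6 [-0.56  0.49  1.31 -0.    1.34  1.17] w 0.0259 f [ 0.3  0.1 -0.9] 29.999845325946808
block top (array([ 651.7, -275. ]), array([44.5, 79.9]), 171.2) 0.056665496156244666
[ 78. 155. 224. 227.]
90 hole (array([ 628. , -271.6]), 'r', 5.9) 97
110 hole (array([ 627.9, -272. ]), 'r', 6.4) 119
130 hole (array([ 628. , -271.9]), 'r', 6.5) 142
tilt [0.0033 0.0008 0.0566]
```

View pics/w10.png

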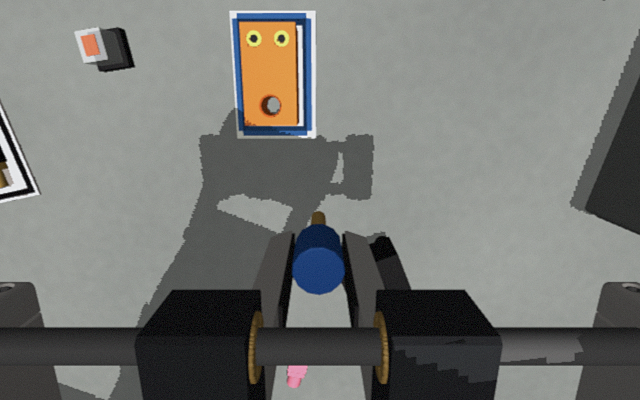

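The block sits flat, top at z 0.0567, with light showing through its hole at (272,105). The pin hangs straight at (318,215)-(318,270).

Run:
```python
from meas import *
f=np.load('w10.npz');p,d,T=f['p'],f['d'],f['T'];m=camera_model('wrist')
H,S,V=hsv(p);P=pts(m,T,d); s=bot.get_state();tcp=s['eef_pos'];r=rot(s['tcp_rot'])
k=(H>100)&(H<125)&(S>110); k[:220]=0; k[295:]=0; q=(P-tcp)@r
kk=k&(q[...,2]<-.022)&(q[...,2]>-.04); c=rectpix(kk); w=(ray(m,T,c,tcp[2]+.0269)-tcp)@r
A=np.c_[2*w[:,:2],np.ones(len(w))]; a=np.linalg.lstsq(A,(w[:,:2]**2).sum(1),rcond=None)[0]; print((a[:2]*1000).round(1),np.sqrt(a[2]+a[0]**2+a[1]**2)*1000,np.median(q[kk][:,2]))
b=(H>10)&(H<32)&(S>60)&(q[...,2]>.02)&(q[...,2]<.07); b[:200]=0;b[232:]=0;b[:,:295]=0;b[:,340:]=0
print('shank',b.sum(),np.median(q[b],0).round(4),q[b].max(0).round(4))
```

```text
[0.6 0. ] 12.837137725869145 -0.027436825440406324
shank 156 [0.0035 0.0002 0.0391] [0.0046 0.0048 0.0528]
```

Emit:
apply_moves:
  series: "0 0 0 0.0243 -0.0133 0 1;0 0 0 0.0243 -0.0133 0 1;0 0 0 0.0242 -0.0134 0.01 1;0 0 0 0 0 0.02 1;0 0 0 0 0 0.015 1;0 0 0 0 0 0 1;0 0 0 0 0 0 1;0 0 0 0 0 0 1"

```text
clock: 24.9
eef_pos: [0.6281, -0.2721, 0.1389]
tcp_rot: [0.0, 0.997, -0.077, 0.001]
force: [0.2, -0.0, -0.5]
grip_width: 0.0255
grasp_force: 30.0
```

```bash
python3 st.py
```

```text
t 24.9 pos [ 0.6281 -0.2721  0.1389] psi -8.84 tilt [ 0.0016 -0.0008] q6 [-0.46  0.66  1.16  0.    1.32  1.26] w 0.0255 f [ 0.2 -0.  -0.5] 29.99987483024597
```

Emit:
apply_moves:
  series: "0 0 0 0 0 0.01 1;0 0 0 0 0 0.01 1;0 0 0 0 0 0.008 1;0 0 0 0 0 0.008 1;0 0 0 0 0 0.004 1;0 0 0 0 0 0 1;0 0 0 0 0 0 1;0 0 0 0 0 0 1"

```text
clock: 25.7
eef_pos: [0.6282, -0.2716, 0.0979]
tcp_rot: [0.0, 0.997, -0.077, 0.0]
force: [-0.1, -0.6, -0.6]
grip_width: 0.0258
grasp_force: 30.0
```

```bash
python3 st.py
```

```text
t 25.7 pos [ 0.6282 -0.2716  0.0979] psi -8.81 tilt [ 0.0007 -0.0003] q6 [-0.46  0.69  1.2   0.    1.25  1.26] w 0.0258 f [-0.1 -0.6 -0.6] 29.999848008155823
```

Tip is 17 mm into the hole without contact; continue home.

Emit:
apply_moves:
  series: "0 0 0 0 0 0.01 1;0 0 0 0 0 0.01 1;0 0 0 0 0 0.008 1;0 0 0 0 0 0.004 1;0 0 0 0 0 0.002 1;0 0 0 0 0 0.001 1;0 0 0 0 0 0 1;0 0 0 0 0 0 1"

```text
clock: 26.5
eef_pos: [0.628, -0.2716, 0.0631]
tcp_rot: [0.0, 0.997, -0.077, 0.0]
force: [-4.1, 1.2, 6.5]
grip_width: 0.0254
grasp_force: 30.0
```

```bash
python3 st.py
```

```text
t 26.5 pos [ 0.628  -0.2716  0.0631] psi -8.8 tilt [ 0.0003 -0.0001] q6 [-0.46  0.73  1.22 -0.    1.19  1.26] w 0.0254 f [-4.1  1.2  6.5] 30.00120609998703
```

Emit:
apply_moves:
  series: "0 0 0 0 0 0 0.3;0 0 0 0 0 0 0.1;0 0 0 0 0 0 0.1;0 0 0 0 0 -0.015 0.1;0 0 0 0 0 -0.03 0.1;0 0 0 0 0 -0.04 0.1;0 0 0 0 0 -0.04 0.1;0 0 0 -0.02 0 -0.02 0.1"

```text
clock: 27.3
eef_pos: [0.6096, -0.2688, 0.2123]
tcp_rot: [0.001, 0.997, -0.076, 0.003]
force: [-0.3, 0.0, -0.5]
grip_width: 0.0427
grasp_force: 0.0
```

Emit:
apply_moves:
  series: "0 0 0 -0.03 0 0 0.1;0 0 0 -0.03 0 0 0.1;0 0 0 0 0 0 0.1;0 0 0 0 0 0 0.1;0 0 0 0 0 0 0.1;0 0 0 0 0 0 0.1;0 0 0 0 0 0 0.1;0 0 0 0 0 0 0.1"

```text
clock: 28.1
eef_pos: [0.5492, -0.2593, 0.2072]
tcp_rot: [-0.0, 0.997, -0.077, -0.0]
force: [-0.4, -0.1, 0.7]
grip_width: 0.0422
grasp_force: 0.0
```

```bash
python3 look.py w11; python3 st.py
python3 - <<'E'
from meas import *
f=np.load('w11.npz');p,d,T=f['p'],f['d'],f['T'];m=camera_model('wrist')
H,S,V=hsv(p);P=pts(m,T,d)
bt=near(P,(.652,-.275),.06)&(P[...,2]>.05)&(P[...,2]<.063)&(H<25);print('block z',np.median(P[bt][:,2]))
k=(H>100)&(H<125)&(S>110)&near(P,(.628,-.272),.03)&(P[...,2]>.08)&(P[...,2]<.12);print('knob',circ(m,T,k,.09),P[k].mean(0))
s,_,_,_=cam('scene'); t=cv2.resize(s[90:330,170:450],(700,600)); cv2.imwrite('pics/fin.png',t)
E
```

```text
28.15 [ 0.54907022 -0.25929334  0.2072041 ] [-8.46423738e-05  9.97055489e-01 -7.66832117e-02 -1.69785570e-04] [-0.502  0.428  1.344  0.     1.37   1.223]
t 28.15 pos [ 0.5491 -0.2593  0.2072] psi -8.8 tilt [-0.0003  0.0002] q6 [-0.5   0.43  1.34  0.    1.37  1.22] w 0.0424 f [-0.1  0.1  0. ] 0.0
block z 0.05676338815665913
knob (array([ 627.2, -271.6]), 'r', 11.9) [ 0.62738117 -0.27167524  0.09068328]
```

View pics/fin.png

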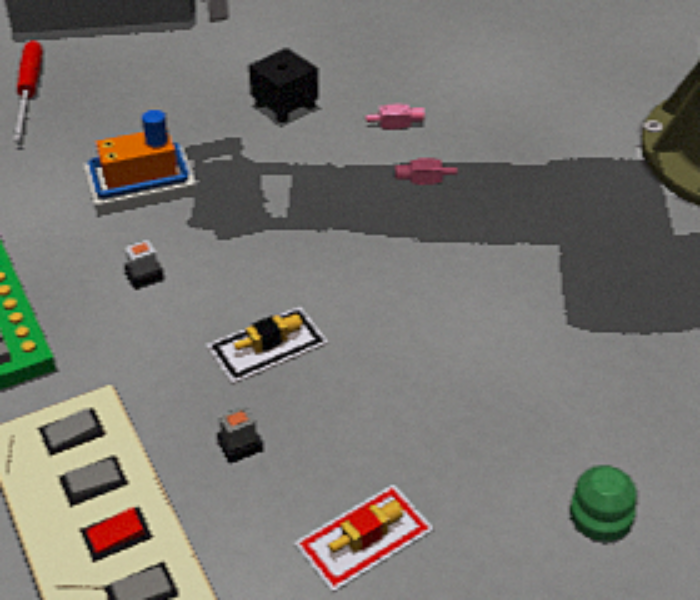

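View pics/w11.png

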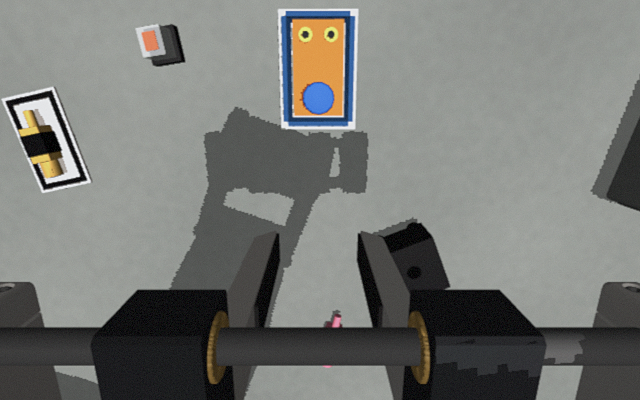

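Both adapters lie inside their outlines: red at (365,525), black at (268,335). The block is seated in the cradle and the pin is home, with the knob top at z 0.090 (expected 0.056 + 0.034). The insulator stands untouched at (603,503), and the gripper is clear and open.

```bash
python3 -c "
from plant import bot
print(bot.sign_off())"
```

```text
the job is handed in; nothing more can be done
None
```

The job is done and handed in at about 28 s: both adapters are in their outlines, the block is seated with the pin fully home, the insulator is untouched, and the gripper is open and clear of everything.

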